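# Leak check of an aerosol valve with a hand probe

### The job

Start the leak detector by pressing its three keys fully down, one at a time: the round key, then the square key, then the long bar key. Then draw the hand probe out of its sloping sleeve along its length, turn it so that it points straight down, and hold its tip about 25 mm above the bare valve stem of the one can without a spray cap among the three that stand in a row to the right. Finish there with the probe held motionless in the gripper, touching nothing else, and do not bump or shift any of the three cans.

Things in the scene. Friction and masses are not known exactly. Their poses are not given: they have to be found in the camera images.
- unit: Leak detector base unit, fixed: flat grey box 100 (its x) x 190 (its y) mm, top at z = 37 mm, yaw varies. Origin: centre of the underside. A dark display strip lies along its +x edge; three white keys stand in a row along its y axis, 16 mm toward -x of its middle, 55 mm apart, in an order that varies.
- key_round_top (a point): Centre of the top face of the round key (28 mm diameter), pressed straight down. Like all keys it stands 10 mm above the unit's top (top face at z = 47 mm).
- key_square_top (a point): Centre of the top face of the square key (25 x 25 mm).
- key_bar_top (a point): Centre of the top face of the long bar key (34 mm along the unit's x, 14 mm along its y).
- key_round (a joint): Travel of the round key: 0 up, 0.005 m fully down. Spring return, about 2 N to start, about 5 N fully down; counts as pressed past 0.0033.
- key_square (a joint): Travel of the square key, as the round one.
- key_bar (a joint): Travel of the bar key, as the round one.
- cradle: Probe cradle, fixed, yaw varies: steel base plate 76 (its x) x 190 (its y) x 10 mm; on it an inclined black square sleeve (20 mm inside, 28 outside) for the probe's nose and a saddle post under the tail end of the handle. Origin: on the underside, 5 mm toward -y of its middle. The sleeve's axis lies in the cradle's y-z plane and rises 30 degrees toward its +y (to the left).
- parked_tip (a point): Point of the cradle where the parked probe's tip rests: 60 mm toward -y and 45 mm up from the cradle's origin. The sleeve's lip has cheeks (39 mm wide over all, 10 mm up the handle's sides, up to 68 mm from the tip). Behind it the handle's sides are free; under it is over 50 mm of air, save the 16 mm wide saddle post at 129 to 149 mm from the tip, which closed fingers pass on both sides.
- probe: Hand probe, loose, 0.12 to 0.21 kg, 155 mm long. Origin: point of the tip; z axis: from tip to tail. Steel nose, 14 mm diameter, from 0 to 55 mm; grey handle 30 mm (its x) x 26 mm (its y) from 55 to 155 mm, to be gripped across the 26 mm. Parked: y level, x (side with a small window) up, tail up 30 degrees, toward the left. Free once drawn 60 mm along its axis; no catch.
- bare_can: The can to be checked: aerosol can 67 mm diameter, bare valve stem and no spray cap on top, 185 mm high in all, loose, upright. Origin: centre of the underside.
- valve (a point): Top of the bare valve stem of that can, on its axis 185 mm above the table.
- capped_can_a: Bystander: aerosol can 67 mm diameter with a spray cap, 196 mm high, upright, to be left alone. The three cans stand in a row to the right in an order that varies. Origin: centre of the underside.
- capped_can_b: Bystander: a second capped can, as the other.
Not all that is in view belongs to the job. What is shaped like the bare_can but purple is not meant.

How it is judged:
On the way, in this order (a step that is already met when the one before it is completed fails the run):
1. the round key is pressed down (value of joint key_round above 0.0033 m), for 0.1 s.
2. the square key is pressed down (value of joint key_square above 0.0033 m), for 0.1 s.
3. the bar key is pressed down (value of joint key_bar above 0.0033 m), for 0.1 s.
4. the probe is drawn out of the cradle and in the gripper (distance between probe and parked_tip above 0.065 m and contact force between probe and cradle below 0.1 N and contact force between the fingers and probe above 1 N), for 0.2 s.
At the end, for the whole second after the job is handed in: The probe is held still in the gripper, pointing straight down within 0.2 rad, its tip within 15 mm sideways of the bare valve stem and 10 to 45 mm above it, touching no can and not the cradle; the bare can upright within 10 mm of its start; all keys up (contact force between the fingers and probe above 1 N and contact force between probe and cradle below 0.1 N and contact force between probe and bare_can below 0.1 N and angle between probe's own z axis and vertical below 0.2 rad and horizontal distance between probe and valve below 0.015 m and z of probe in the frame of bare_can between 0.195 and 0.23 m and linear speed of probe below 0.02 m/s and angular speed of probe below 0.15 rad/s and distance of bare_can from where it was at the start of the episode below 0.01 m and angle between bare_can's own z axis and vertical below 0.1 rad and contact force between probe and capped_can_a below 0.1 N and contact force between probe and capped_can_b below 0.1 N and value of joint each of key_round, key_square, key_bar below 0.0015 m); the arm keeps its last pose, push and grip.
It fails at once if two keys are down at the same time (value of joint each of key_round, key_square above 0.002 m or value of joint each of key_round, key_bar above 0.002 m or value of joint each of key_square, key_bar above 0.002 m).
It fails at once if the robot or the probe bumps one of the three cans (over 3 N) (contact force between any of the arm, the fingers, probe and bare_can above 3 N or contact force between any of the arm, the fingers, probe and capped_can_a above 3 N or contact force between any of the arm, the fingers, probe and capped_can_b above 3 N).
It fails at once if the bare can is shifted by more than 10 mm or tipped (distance of bare_can from where it was at the start of the episode above 0.01 m or angle between bare_can's own z axis and vertical above 0.15 rad).
It also fails if it takes over 64 s, if anything falls off the work surface, if the arm or the gripper's body presses on something with over 40 N, if the wrist force passes 120 N, or if a joint passes its speed limit or range.

### The arm

A 6-joint arm with a two-finger parallel gripper is mounted at the origin on a cart in front of the work surface, level with it; the furniture and walls round the work are solid. World frame = base frame: x ahead of the robot, y to its left, z up, the work surface at z = 0. Lengths are in m, angles in rad, forces in N, time in s.
With the tool pointing down it reaches from about 0.425 to 0.95 m from the base axis. Payload 3.5 kg.
Tool frame: the origin (TCP) lies on the centre line of the jaws, within the pads' length; the fingertips stand 8 mm ahead of it and the grasp point (between the pads) lies 11 mm behind it; z points along the fingers, y is the line along which they close (so a half turn about z gives the same grasp; the last joint's range is limited). The gripper opens to 85 mm and grips with 20 to 120 N. Pads are 22 mm wide; open, the fingers measure 114 mm over their backs; the gripper's body (76 mm by 85 mm) begins 54 mm behind the grasp point. The pads swing forward as they close: fully open they stand 13 mm farther back than shut.
Start: joints at [1.194, 0.286, 1.577, -0, 1.279, -0.15], TCP at [0.152, 0.658, 0.239] pointing down, gripper open.
Joint ranges: [-2.77, 2.77], [-0.9, 2.22], [0.21, 2.48], [-1.53, 4.67], [0.24, 2.81], [-2.84, 2.84]. Speed limits (rad/s): [2.79, 2.79, 3.14, 3.14, 3.14, 3.14].

### API

Orientations are given as a unit quaternion [x, y, z, w].
In Python, from plant import ctrl gives the robot as it stands. The module is installed in compiled form; this text tells all that it offers.
- The arm moves only by the tool send_rows, never from a script. Its argument "steps" is a list of rows, each a list of 5 numbers: the shift along the tool's x, y, z in m, then the turn about the tool's z in degrees, then the opening, from -1 (shut) to 1 (fully open). A call has 1 to 12 rows; each row is the pose to reach, as a shift and turn from the pose commanded when the call began, along the tool's axes at that moment; what a row does not reach only later rows make up. A row lasts 1/10 s, in which the tool goes at most 50 mm and 8.59 degrees, less where a joint would pass 70% of its speed; a pose out of reach is approached as far as the arm can. A call with a gripper value outside its range is refused whole. The fingers move at their own pace and stop on an object; "squeeze" is the grip in N (left out, the last holds). Time passes only in rows, so rows that repeat a pose let the fingers close. It gives the time, the measured TCP pose, the force, the opening and the grip force at its end, in the units of the state.
- ctrl.get_state(): the state, without advancing time (a new reading comes with each control period).
- ctrl.read_camera(name): name is "scene" or "side" or "wrist"; returns the picture (400x640x3 uint8, red, green, blue); there is no depth.
- ctrl.calibration(name): a dict with "intrinsics" (3x3 intrinsics, pixels), "extrinsics" (4x4, takes a point from world to camera coordinates); the wrist camera has in their place "tool_from_camera" (4x4, takes a point from camera to tool coordinates, whose origin is the TCP and whose axes are the flange's). Camera axes: x right, y up, looking along -z (the intrinsics and any distortion apply to the point x, -y, -z); pixel columns grow to the right and rows downward; lengths in m; the calibration is good to about 2 mm. The wrist camera is an equidistant fisheye: a pixel r from the principal point sees the ray r / f radians off the axis. A picture is of the moment at which its call begins: read the wrist's pose just before it. calibration takes no time and is no camera call.
- ctrl.sign_off(): hands the job in; it is judged then, once.
The state is a dict: "time": time; "qpos": joint angles; "dq": joint speeds; "joint_efforts": joint torques, N m; "eef_pos": TCP position; "tcp_rot": TCP orientation; "contact_force": force on the tool from outside, world axes, zero at the start; "wrist_torque": the same for the moment, N m; "opening": opening from 0.0 (shut) to 1.0 (fully open); "finger_force": force on a finger pad.
Only numpy, scipy, OpenCV 4.12 (cv2) and the standard library are available. Lean on these libraries where they do the work, as an engineer would, in place of code of your own. Each camera call takes 0.05 s, during which the arm holds its last target. There are 200 camera calls.

## Working session

There is one attempt and no reset: what is moved stays moved. The work goes in short steps, Python scripts to look and compute and a tool call to move; the robot and the scene stay as the last step left them, time stands still between calls to the robot, and variables do not carry over. Pictures are saved under pics/ and viewed, at most 10 in all, crops included, and the job is handed in when it is done.

Besides the shell and the picture viewer there is one more tool, called after "Request:" by a JSON object that holds its "api" and its "payload". send_rows: Moves the arm, as the interface text tells. Its arguments: {"type":"object","properties":{"steps":{"type":"array","items":{"type":"array","items":{"type":"number"}}},"squeeze":{"type":"number"}},"required":["steps"]}

```bash
mkdir -p pics; cat > h.py <<'E'
import numpy as np, cv2
from plant import ctrl
def snap(n,f):
    im=np.array(ctrl.read_camera(n)); cv2.imwrite(f,im[:,:,::-1]); return im
def ray(n,u,v):
    c=ctrl.calibration(n);K=np.array(c["intrinsics"]);E=np.array(c["extrinsics"])
    d=np.linalg.inv(K)@[u,v,1]; d=np.array([d[0],-d[1],-d[2]])
    R=E[:3,:3]; o=-R.T@E[:3,3]; d=R.T@d; return o,d/np.linalg.norm(d)
def onz(n,u,v,z):
    o,d=ray(n,u,v); return o+d*(z-o[2])/d[2]
def proj(n,p):
    c=ctrl.calibration(n);K=np.array(c["intrinsics"]);E=np.array(c["extrinsics"])
    q=E[:3,:3]@p+E[:3,3]; q=np.array([q[0],-q[1],-q[2]]); w=K@q; return w[:2]/w[2]
def tri(n1,p1,n2,p2):
    o1,d1=ray(n1,*p1);o2,d2=ray(n2,*p2)
    t=np.linalg.lstsq(np.c_[d1,-d2],o2-o1,rcond=None)[0]
    a,b=o1+d1*t[0],o2+d2*t[1]; return (a+b)/2,np.linalg.norm(a-b)
E
python3 - <<'E'
from h import *
a=snap("scene","pics/s0.png");b=snap("side","pics/d0.png")
cv2.imwrite("pics/both.png",np.vstack([a,b])[:,:,::-1][:, :])
for n in("scene","side","wrist"):
    print(n,ctrl.calibration(n))
print(ctrl.get_state())
E
```

```text
scene {'intrinsics': array([[519.44748668,   0.        , 324.93363073],
       [  0.        , 519.44748668, 192.59588056],
       [  0.        ,   0.        ,   1.        ]]), 'extrinsics': array([[ 0.70672802, -0.70738036,  0.01218789, -0.43964271],
       [ 0.48233256,  0.49434771,  0.72317055, -0.36533142],
       [-0.51758169, -0.50520627,  0.69056196, -1.48457234],
       [ 0.        ,  0.        ,  0.        ,  1.        ]])}
side {'intrinsics': array([[486.51870167,   0.        , 312.5647751 ],
       [  0.        , 486.51870167, 198.91154494],
       [  0.        ,   0.        ,   1.        ]]), 'extrinsics': array([[-0.86467501, -0.50189744,  0.02088252,  0.52567447],
       [ 0.31806852, -0.5148492 ,  0.79609215, -0.29387769],
       [-0.38880527,  0.69500306,  0.60481502, -1.32405989],
       [ 0.        ,  0.        ,  0.        ,  1.        ]])}
wrist {'intrinsics': array([[309.70691629,   0.        , 318.03832466],
       [  0.        , 309.70691629, 204.72179593],
       [  0.        ,   0.        ,   1.        ]]), 'tool_from_camera': array([[-1.42722532e-03,  9.60861
[... 332 characters left out ...]
rray([ 1.19401271e+00,  2.87118317e-01,  1.57802801e+00, -3.37911581e-05,
        1.27862027e+00, -1.50026484e-01]), 'dq': array([-1.34507591e-03, -5.17670091e-04, -2.36707206e-03, -4.57788555e-05,
        3.56273783e-04,  4.61802955e-04]), 'joint_efforts': array([-3.46223324e-04, -4.07294011e+01, -2.93699867e+01, -1.95802922e-04,
        3.43518135e-03,  6.27875522e-06]), 'eef_pos': array([0.1515327 , 0.65717458, 0.2380594 ]), 'tcp_rot': array([ 1.13130897e-01,  9.93579498e-01, -1.05369377e-03, -2.67398498e-04]), 'contact_force': array([-0.16510598, -0.34857163, -0.59993401]), 'wrist_torque': array([-0.00299358, -0.00700095, -0.02959486]), 'finger_force': 0.0, 'opening': 0.9983488315922685}
```

View pics/s0.png

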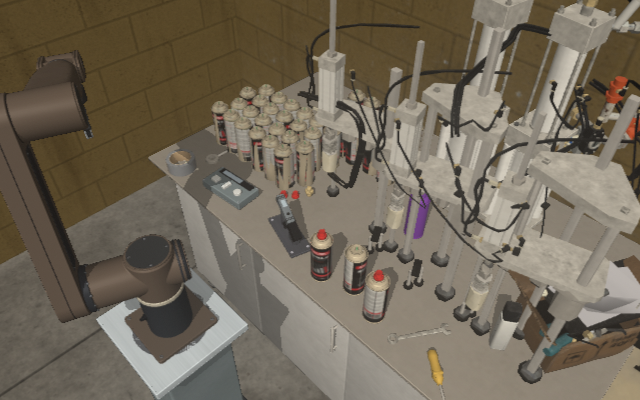

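View pics/d0.png

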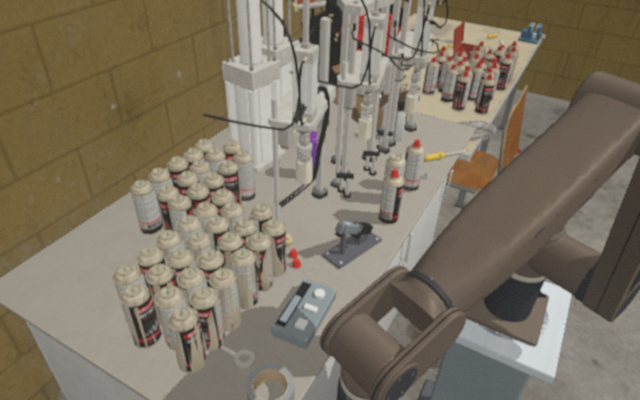

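Scene view: grey unit at (232,187), cradle with probe at (288,225), and cans at (320,255), (355,268) and (375,295). The middle can appears to have no red cap. A purple look-alike stands at (418,215). The side view shows the same unit at (305,310) and cradle at (352,240). I'll enlarge both.

```bash
python3 - <<'E'
from h import *
a=cv2.imread("pics/s0.png");b=cv2.imread("pics/d0.png")
A=cv2.resize(a[160:330,195:395],None,fx=4,fy=4,interpolation=cv2.INTER_CUBIC)[:600]
cv2.imwrite("pics/c1.png",cv2.resize(a[165:315,195:395],(800,600),interpolation=cv2.INTER_CUBIC))
cv2.imwrite("pics/c2.png",cv2.resize(b[210:345,260:440],(800,600),interpolation=cv2.INTER_CUBIC))
E
```

```text
(no output)
```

View pics/c1.png

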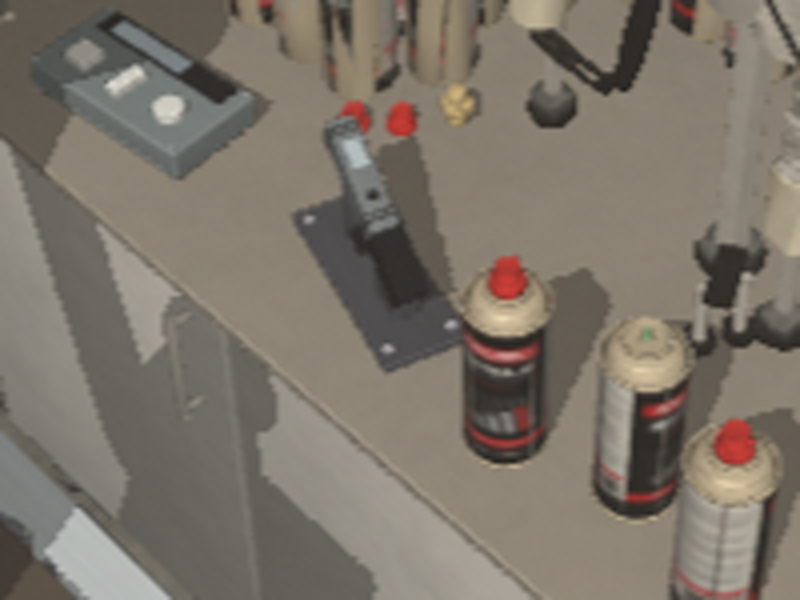

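View pics/c2.png

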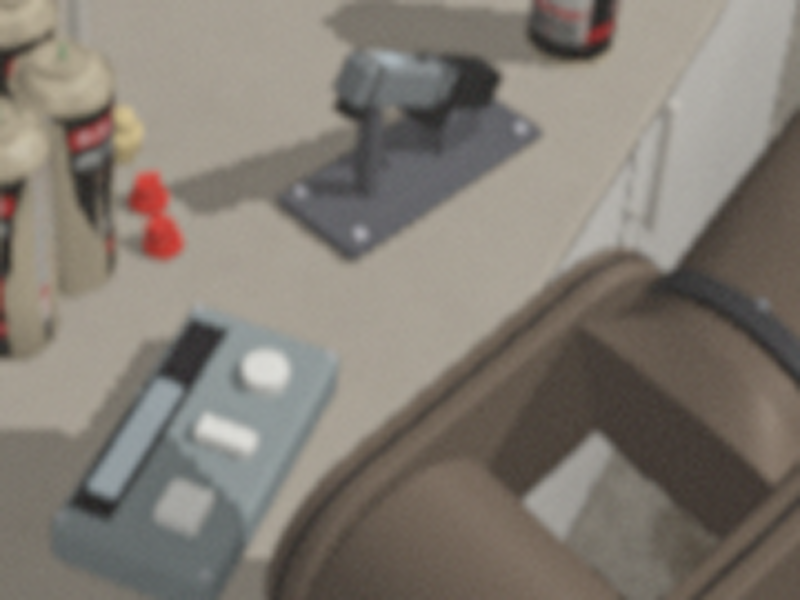

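Candidates for the can: scene (322,235) red cap, (357,248) tan dome with a green-tipped stem and no cap, (379,275) red cap. The purple one at (418,215) is excluded. The middle can fits the description, and the crop confirms it. Keys along the unit in the scene view: square (216,178), bar (226,185), round (237,192).

```bash
python3 - <<'E'
from h import *
np.set_printoptions(precision=4,suppress=True)
S=lambda x,y:(x/4+195,y/4+165); D=lambda x,y:(x/4.4444+260,y/4.4444+210)
K={"round":(S(169,104),D(265,368)),"bar":(S(125,77),D(226,432)),"sq":(S(85,51),D(184,504))}
for k,(s,d) in K.items(): print(k,onz("scene",*s,.047),onz("side",*d,.047),tri("scene",s,"side",d))
print("plate scene",onz("scene",*S(295,212),.01),onz("scene",*S(388,370),.01))
print("bolts scene",onz("scene",*S(308,219),.01),onz("scene",*S(388,349),.01),onz("scene",*S(451,325),.01))
print("plate side",onz("side",*D(280,197),.01),onz("side",*D(353,258),.01),onz("side",*D(541,130),.01))
print("bolts side",onz("side",*D(300,191),.01),onz("side",*D(360,234),.01),onz("side",*D(521,129),.01))
print("valve",onz("scene",*S(648,333),.185))
for c in ((508,262),(736,428)): print("cap",onz("scene",*S(*c),.196))
E
```

```text
round [0.441  0.2512 0.047 ] [0.4389 0.2559 0.047 ] (array([0.4413, 0.2533, 0.0443]), np.float64(0.002314213465725599))
bar [0.4348 0.3056 0.047 ] [0.4342 0.3101 0.047 ] (array([0.4358, 0.3079, 0.0444]), np.float64(0.0009194658062445612))
sq [0.4301 0.3579 0.047 ] [0.4283 0.3666 0.047 ] (array([0.4317, 0.3626, 0.0418]), np.float64(0.0023818602173477023))
plate scene [0.4562 0.1045 0.01  ] [ 0.3965 -0.0779  0.01  ]
bolts scene [0.4587 0.0906 0.01  ] [ 0.411 -0.062  0.01 ] [ 0.4642 -0.0791  0.01  ]
plate side [0.5204 0.0889 0.01  ] [0.4517 0.1141 0.01  ] [ 0.3968 -0.0657  0.01  ]
bolts side [0.5117 0.0767 0.01  ] [0.458 0.092 0.01 ] [ 0.4093 -0.0593  0.01  ]
valve [ 0.4555 -0.2895  0.185 ]
cap [ 0.4256 -0.1811  0.196 ]
cap [ 0.4293 -0.3914  0.196 ]
```

```bash
cat >> h.py <<'E'
def to(p,ang=None):
    """tool-frame shift to world TCP p and z-turn (deg) so tool y points at world angle ang"""
    from scipy.spatial.transform import Rotation as R
    s=ctrl.get_state(); M=R.from_quat(s["tcp_rot"]).as_matrix()
    th=np.degrees(np.arctan2(M[1,1],M[0,1]))
    t=None if ang is None else -((ang-th+180)%360-180)
    print("pos",s["eef_pos"].round(4),"yang",th.round(2),"shift mm",(M.T@(np.array(p)-s["eef_pos"])*1e3).round(1),"turn",t,"F",s["contact_force"].round(1),"t",s["time"])
E
python3 - <<'E'
from h import *
D=lambda x,y:(x/4.4444+260,y/4.4444+210)
print("cluster can base, near edge",onz("side",*D(90,292),0),onz("side",*D(20,352),0), "redcaps",onz("side",*D(150,205),0.01))
to((.440,.2535,.10)); 
E
```

```text
cluster can base, near edge [0.58722242 0.22082759 0.        ] [0.59651114 0.28674869 0.        ] redcaps [0.59116392 0.14103704 0.01      ]
pos [0.1515 0.6572 0.2381] yang 77.01 shift mm [-371.9 -328.2  138.7] turn None F [-0.2 -0.3 -0.6] t 0.1
```

Request:
{"api": "send_rows", "payload": {"steps": [[-0.037,-0.033,0,0,-1],[-0.074,-0.066,0,0,-1],[-0.111,-0.098,0,0,-1],[-0.149,-0.131,0,0,-1],[-0.186,-0.164,0,0,-1],[-0.223,-0.197,0,0,-1],[-0.26,-0.23,0,0,-1],[-0.298,-0.263,0,0,-1],[-0.335,-0.295,0,0,-1],[-0.372,-0.328,0,0,-1],[-0.372,-0.328,0.06,0,-1],[-0.372,-0.328,0.12,0,-1]], "squeeze": 40}}

```text
time: 1.3
eef_pos: [0.4429, 0.2532, 0.14]
tcp_rot: [0.115, 0.993, 0.001, 0.003]
contact_force: [0.1, 0.8, -0.8]
opening: 0.002
finger_force: 0.0
```

```bash
python3 - <<'E'
from h import *
to((.440,.2535,.06)); a=snap("scene","pics/s1.png")
im=a[140:220,180:320]; cv2.imwrite("pics/c3.png",cv2.resize(im,(700,400),interpolation=cv2.INTER_CUBIC)[:,:,::-1])
E
```

```text
pos [0.4429 0.2532 0.14  ] yang 76.78 shift mm [ 3.3 -0.7 80. ] turn None F [ 0.1  0.8 -0.8] t 1.3
```

View pics/c3.png

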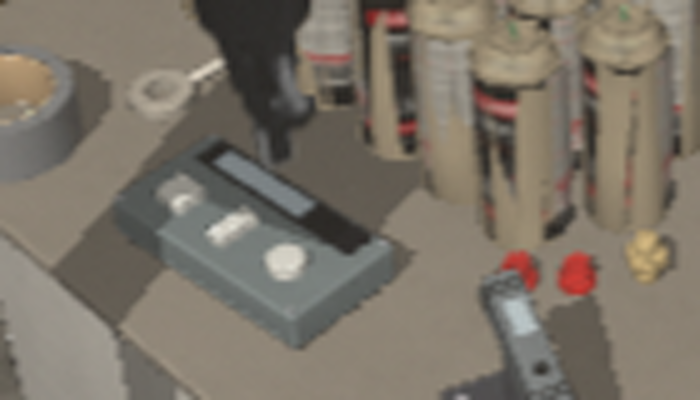

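The closed fingertips are at (235,171), and the round key is directly below at (237,192). I'll descend.

Request:
{"api": "send_rows", "payload": {"steps": [[0.002,0,0.0,0,-1],[0.002,0,0.02,0,-1],[0.002,0,0.045,0,-1],[0.002,0,0.056,0,-1],[0.002,0,0.056,0,-1],[0.002,0,0.056,0,-1]]}}

```text
time: 1.95
eef_pos: [0.4396, 0.2556, 0.0852]
tcp_rot: [0.113, 0.994, 0.001, 0.001]
contact_force: [-1.1, 0.2, -0.1]
opening: -0.002
finger_force: 0.0
```

```bash
python3 - <<'E'
from h import *
to((.440,.2535,.05))
E
```

```text
pos [0.4396 0.2556 0.0852] yang 77.04 shift mm [-0.8 -2.  35.2] turn None F [-1.1  0.2 -0.1] t 1.95
```

Request:
{"api": "send_rows", "payload": {"steps": [[0,-0.002,0.02,0,-1],[0,-0.002,0.029,0,-1],[0,-0.002,0.031,0,-1],[0,-0.002,0.033,0,-1],[0,-0.002,0.034,0,-1],[0,-0.002,0.035,0,-1],[0,-0.002,0.035,0,-1]]}}

```text
time: 2.65
eef_pos: [0.4384, 0.2531, 0.05]
tcp_rot: [0.113, 0.994, -0.0, -0.0]
contact_force: [-4.1, -2.0, 9.4]
opening: 0.0
finger_force: 4.9
```

```bash
python3 - <<'E'
from h import *
to((.440,.2535,.05))
E
```

```text
pos [0.4384 0.2531 0.05  ] yang 77.02 shift mm [-1.5  0.7 -0. ] turn None F [-4.1 -2.   9.4] t 2.65
```

Request:
{"api": "send_rows", "payload": {"steps": [[0,0,0,0,-1],[0,0,-0.01,0,-1],[0,0,-0.03,0,-1],[0,0,-0.03,0,-1],[0.011,0.035,-0.03,0,-1],[0.022,0.07,-0.03,0,-1],[0.034,0.104,-0.03,0,-1],[0.034,0.104,-0.03,0,-1],[0.034,0.104,-0.03,0,-1]]}}

```text
time: 3.55
eef_pos: [0.4278, 0.3622, 0.0775]
tcp_rot: [0.112, 0.994, -0.0, -0.0]
contact_force: [-0.9, -0.4, 0.4]
opening: 0.001
finger_force: 0.0
```

```bash
python3 - <<'E'
from h import *
to((.429,.362,.05))
E
```

```text
pos [0.4278 0.3622 0.0775] yang 77.1 shift mm [-1.2  0.1 27.5] turn None F [-0.9 -0.4  0.4] t 3.55
```

Request:
{"api": "send_rows", "payload": {"steps": [[-0.001,0,0.015,0,-1],[-0.001,0,0.022,0,-1],[-0.001,0,0.025,0,-1],[-0.001,0,0.027,0,-1],[-0.001,0,0.028,0,-1],[-0.001,0,0.028,0,-1],[-0.001,0,0.028,0,-1],[-0.001,0,0.028,0,-1]]}}

```text
time: 4.35
eef_pos: [0.4296, 0.3617, 0.0507]
tcp_rot: [0.113, 0.994, 0.0, 0.0]
contact_force: [-0.8, -2.7, 4.1]
opening: -0.001
finger_force: 2.1
```

```bash
python3 - <<'E'
from h import *
to((.4345,.308,.08))
E
```

```text
pos [0.4296 0.3617 0.0507] yang 77.01 shift mm [-16.9 -51.3 -29.2] turn None F [-0.8 -2.7  4.1] t 4.35
```

Request:
{"api": "send_rows", "payload": {"steps": [[0,0,0.001,0,-1],[0,0,0.002,0,-1],[0,0,0.002,0,-1],[0,0,0.002,0,-1]]}}

```text
time: 4.75
eef_pos: [0.4297, 0.3618, 0.05]
tcp_rot: [0.113, 0.994, -0.0, 0.0]
contact_force: [-3.5, -4.8, 12.2]
opening: 0.002
finger_force: 5.9
```

Request:
{"api": "send_rows", "payload": {"steps": [[0,0,-0.01,0,-1],[0,0,-0.03,0,-1],[0,0,-0.03,0,-1],[-0.008,-0.025,-0.03,0,-1],[-0.017,-0.051,-0.03,0,-1],[-0.017,-0.051,-0.03,0,-1],[-0.017,-0.051,-0.03,0,-1]]}}

```text
time: 5.45
eef_pos: [0.4342, 0.3081, 0.0776]
tcp_rot: [0.114, 0.993, 0.0, -0.0]
contact_force: [-0.3, -0.5, 0.6]
opening: -0.001
finger_force: 0.0
```

```bash
python3 - <<'E'
from h import *
to((.4345,.308,.05))
E
```

```text
pos [0.4342 0.3081 0.0776] yang 76.93 shift mm [-0.4 -0.  27.6] turn None F [-0.3 -0.5  0.6] t 5.45
```

Request:
{"api": "send_rows", "payload": {"steps": [[0,0,0.015,0,-1],[0,0,0.022,0,-1],[0,0,0.025,0,-1],[0,0,0.027,0,-1],[0,0,0.029,0,-1],[0,0,0.03,0,-1],[0,0,0.03,0,-1],[0,0,0.03,0,-1]]}}

```text
time: 6.25
eef_pos: [0.4337, 0.3086, 0.0499]
tcp_rot: [0.113, 0.994, -0.0, -0.001]
contact_force: [-7.3, -2.0, 11.6]
opening: -0.0
finger_force: 6.3
```

Request:
{"api": "send_rows", "payload": {"steps": [[0,0,-0.01,0,-1],[0,0,-0.05,0,-1],[0,0,-0.1,0,-1],[0,0,-0.15,0,-1],[0,0,-0.15,0,1],[0,0,-0.15,0,1]]}}

```text
time: 6.85
eef_pos: [0.4355, 0.3087, 0.2003]
tcp_rot: [0.113, 0.994, 0.001, 0.002]
contact_force: [0.6, -0.1, -0.4]
opening: 0.332
finger_force: 0.0
```

```bash
python3 - <<'E'
from h import *
to((.478,.061,.2),-17.4)
E
```

```text
pos [0.4355 0.3087 0.2003] yang 77.01 shift mm [-9.710e+01 -2.318e+02  1.000e-01] turn 94.41398387309735 F [ 0.6 -0.1 -0.4] t 6.85
```

All three keys bottomed out in order: force rose to 9–12 N each time, against about 5 N for the spring alone. Next I'll move over the probe and turn.

Request:
{"api": "send_rows", "payload": {"steps": [[-0.01,-0.023,0,8.5,1],[-0.02,-0.046,0,17,1],[-0.03,-0.07,0,25.5,1],[-0.04,-0.093,0,34,1],[-0.05,-0.116,0,42.5,1],[-0.06,-0.14,0,51,1],[-0.07,-0.163,0,59.5,1],[-0.08,-0.186,0,68,1],[-0.09,-0.21,0,76.5,1],[-0.097,-0.232,0,85,1],[-0.097,-0.232,0,93,1],[-0.097,-0.232,0,94.4,1]]}}

```text
time: 8.05
eef_pos: [0.4756, 0.0597, 0.1959]
tcp_rot: [0.807, 0.591, -0.002, -0.001]
contact_force: [0.1, 0.4, 0.8]
opening: 0.999
finger_force: 0.0
```

Request:
{"api": "send_rows", "payload": {"steps": [[0,0,0,0,1],[0,0,0,0,1]]}}

```text
time: 8.25
eef_pos: [0.4762, 0.0607, 0.1974]
tcp_rot: [0.805, 0.593, -0.001, -0.001]
contact_force: [0.1, 0.4, -0.1]
opening: 0.998
finger_force: 0.0
```

```bash
python3 - <<'E'
from h import *
to((.478,.061,.13),-17.4)
a=snap("wrist","pics/w1.png")
E
```

```text
pos [0.4762 0.0607 0.1974] yang -17.24 shift mm [ 0.8  1.7 67.4] turn 0.160429726410257 F [ 0.1  0.4 -0.1] t 8.25
```

View pics/w1.png

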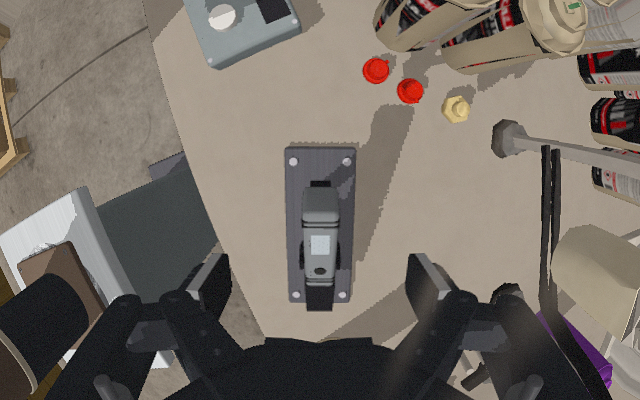

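```bash
cat >> h.py <<'E'
def wray(u,v,s=None):
    from scipy.spatial.transform import Rotation as R
    s=s or ctrl.get_state(); c=ctrl.calibration("wrist"); K=c["intrinsics"]; T=c["tool_from_camera"]
    q=np.array([(u-K[0,2])/K[0,0],(v-K[1,2])/K[1,1]]); r=np.linalg.norm(q); q=q/r*np.sin(r)
    d=T[:3,:3]@np.array([q[0],-q[1],-np.cos(r)]); M=R.from_quat(s["tcp_rot"]).as_matrix()
    return M@T[:3,3]+s["eef_pos"], M@d
def wz(u,v,z): 
    o,d=wray(u,v); return (o+d*(z-o[2])/d[2]).round(4)
def wproj(p):
    from scipy.spatial.transform import Rotation as R
    s=ctrl.get_state(); c=ctrl.calibration("wrist"); K=c["intrinsics"]; T=c["tool_from_camera"]
    M=R.from_quat(s["tcp_rot"]).as_matrix(); q=T[:3,:3].T@(M.T@(np.array(p)-s["eef_pos"])-T[:3,3])
    q=np.array([q[0],-q[1],-q[2]]); a=np.arctan2(np.hypot(q[0],q[1]),q[2]); e=q[:2]/np.hypot(q[0],q[1])
    return (a*e*K[0,0]+K[:2,2]).round(1)
E
python3 - <<'E'
from h import *
B=[wz(*b,.011) for b in((293,161),(347,160),(342,295),(294,296))]; print(*B)
c=np.mean(B,0); y=(B[0]+B[1]-B[2]-B[3])[:2]; y/=np.linalg.norm(y); print("centre",c,"yaw",np.degrees(np.arctan2(-y[0],y[1])))
o=c[:2]-.005*y; tip=np.r_[o-.06*y,.045]; print("tip",tip)
ax=np.r_[y*.866,.5]; up=np.r_[-y*.5,.866]; xx=np.r_[y[1],-y[0],0]
for s in(68,100,130,155):
    for k in(-.015,.015):print(s,k,wproj(tip+ax*s/1e3+up*k), wproj(tip+ax*s/1e3+up*k+xx*.013))
print("g",[ (tip+ax*s).round(4) for s in(.11,.12,.13,.14)])
E
```

```text
[0.4568 0.092  0.011 ] [0.5111 0.0762 0.011 ] [ 0.4614 -0.0792  0.011 ] [ 0.405  -0.0632  0.011 ]
centre [0.458575 0.00645  0.011   ] yaw -18.096711916890253
tip [ 0.43838458 -0.05533468  0.045     ]
68 -0.015 [319.1 253.4] [332.8 253.5]
68 0.015 [318.9 280.8] [333.5 280.9]
100 -0.015 [319.6 232.2] [334.6 232.4]
100 0.015 [319.5 261.1] [335.6 261.2]
130 -0.015 [320.2 208.5] [336.5 208.7]
130 0.015 [320.1 238.4] [337.9 238.5]
155 -0.015 [320.7 185.2] [338.3 185.5]
155 0.015 [320.7 215.5] [340.1 215.7]
g [array([0.468 , 0.0352, 0.1   ]), array([0.4707, 0.0434, 0.105 ]), array([0.4734, 0.0517, 0.11  ]), array([0.476 , 0.0599, 0.115 ])]
```

The wrist view shows the handle at columns 303–338, rows 187–265, centred between the fingers (mid column 319). The plate bolts give a cradle yaw of about -17.7°, which agrees with the scene and side cameras. I'll descend to grip near the tail at s=132 mm.

```bash
python3 - <<'E'
from h import *
to((.4737,.0539,.098),-17.7)
E
```

```text
pos [0.4764 0.0608 0.1977] yang -17.25 shift mm [-7.4 -0.4 99.7] turn 0.44627507675971856 F [-0.5  0.4  0.1] t 8.3
```

Request:
{"api": "send_rows", "payload": {"steps": [[-0.007,0,0.02,0.4,1],[-0.007,0,0.045,0.4,1],[-0.007,0,0.07,0.4,1],[-0.007,0,0.09,0.4,1],[-0.007,0,0.1,0.4,1],[-0.007,0,0.1,0.4,1],[-0.007,0,0.1,0.4,1]]}}

```text
time: 9.0
eef_pos: [0.4752, 0.0538, 0.099]
tcp_rot: [0.808, 0.59, 0.0, 0.0]
contact_force: [1.0, 0.4, -0.1]
opening: 0.999
finger_force: 0.0
```

Request:
{"api": "send_rows", "payload": {"steps": [[0,0,0,0,-1],[0,0,0,0,-1],[0,0,0,0,-1],[0,0,0,0,-1],[0,0,0,0,-1],[0,0,0,0,-1],[0,0,0,0,-1],[0,0,0,0,-1]], "squeeze": 30}}

```text
time: 9.8
eef_pos: [0.475, 0.0536, 0.0988]
tcp_rot: [0.808, 0.589, 0.0, 0.0]
contact_force: [-0.9, -0.4, 4.6]
opening: 0.301
finger_force: 32.4
```

```bash
python3 - <<'E'
from h import *
to((.4737,.0539,.098),-17.7); s=ctrl.get_state(); print(s["opening"],s["finger_force"])
E
```

```text
pos [0.475  0.0536 0.0988] yang -17.79 shift mm [-0.1 -1.4  0.8] turn -0.08686925856477501 F [-0.9 -0.4  4.6] t 9.8
0.3010395341311091 32.37889051437378
```

Gripped: the opening of 0.301 is about 26 mm. Next I'll draw it out along its axis.

Request:
{"api": "send_rows", "payload": {"steps": [[0.009,0,-0.005,0,-1],[0.017,0,-0.01,0,-1],[0.026,0,-0.015,0,-1],[0.035,0,-0.02,0,-1],[0.043,0,-0.025,0,-1],[0.052,0,-0.03,0,-1],[0.061,0,-0.035,0,-1],[0.069,0,-0.04,0,-1],[0.076,0,-0.044,0,-1],[0.076,0,-0.044,0,-1],[0.076,0,-0.044,0,-1],[0.076,0,-0.044,0,-1]]}}

```text
time: 11.0
eef_pos: [0.4983, 0.1264, 0.1426]
tcp_rot: [0.808, 0.589, 0.001, 0.0]
contact_force: [-0.1, -0.2, 2.0]
opening: 0.297
finger_force: 32.1
```

```bash
python3 - <<'E'
from h import *
to((.475,.0536,.0988),-17.7); s=ctrl.get_state(); print(s["opening"],s["finger_force"])
b=snap("side","pics/d2.png")[150:300,260:440]; w=snap("wrist","pics/w2.png")[60:360,190:450]
cv2.imwrite("pics/c4.png",np.hstack([cv2.resize(b,(480,400),interpolation=cv2.INTER_CUBIC),cv2.resize(w,(320,400))])[:,:,::-1])
E
```

```text
pos [0.4983 0.1264 0.1426] yang -17.8 shift mm [-76.5   0.1  43.7] turn -0.09881317616952856 F [-0.1 -0.2  2. ] t 11.0
0.2965381865992289 32.092246413230896
```

View pics/c4.png

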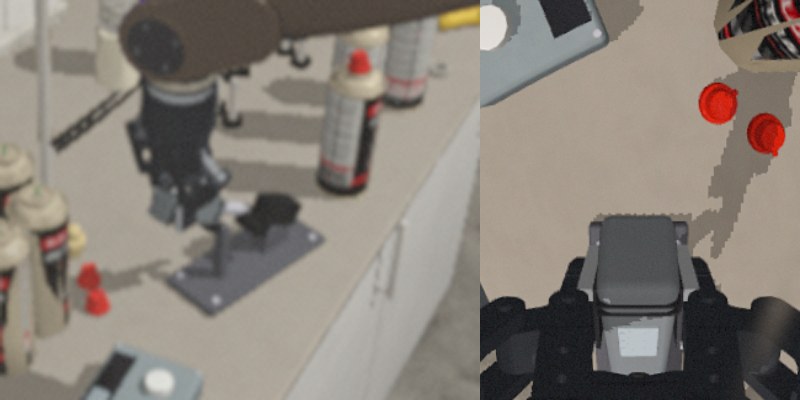

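The side view shows the probe clear of the sleeve, nose tip at about (235,207) in the crop, still held at 30°. The wrist view shows the handle level and centred between the pads. The tool can only turn about its own z axis, so I'll pivot the probe in the pads by pulling its nose against the left face of the saddle post until it stands upright.

Request:
{"api": "send_rows", "payload": {"steps": [[0.0,0,-0.01,0,-1],[0.0,0,-0.025,0,-1],[0.0,0,-0.025,0,-1],[0.0,0,-0.025,0,-1],[0.02,0,-0.025,0,-1],[0.04,0,-0.025,0,-1],[0.06,0,-0.025,0,-1],[0.076,0,-0.025,0,-1],[0.076,0,-0.025,0,-1],[0.076,0,-0.025,0,-1],[0.076,0,-0.025,0,-1]]}}

```text
time: 12.2
eef_pos: [0.5208, 0.1978, 0.167]
tcp_rot: [0.808, 0.589, -0.0, -0.0]
contact_force: [-0.1, 0.2, -1.2]
opening: 0.304
finger_force: 31.5
```

```bash
python3 - <<'E'
from h import *
to((.475,.0536,.0988),-17.7); s=ctrl.get_state(); print(s["opening"],s["finger_force"],s["wrist_torque"])
b=snap("side","pics/d3.png")[150:300,260:440]; w=snap("scene","pics/s3.png")[140:290,200:380]
cv2.imwrite("pics/c5.png",np.hstack([cv2.resize(b,(400,340),interpolation=cv2.INTER_CUBIC),cv2.resize(w,(400,340),interpolation=cv2.INTER_CUBIC)])[:,:,::-1])
E
```

```text
pos [0.5208 0.1978 0.167 ] yang -17.82 shift mm [-151.3    0.6   68.3] turn -0.11511959462177401 F [-0.1  0.2 -1.2] t 12.2
0.30393342898957487 31.500098705291748 [ 0.05706072 -0.00827703 -0.01910478]
```

View pics/c5.png

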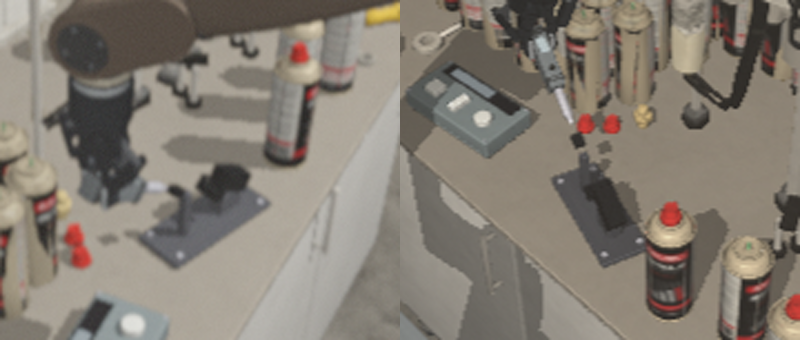

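Both views show the nose clear of the cradle. The tip is at scene (277,194) and side (333,232), and the post top is at scene (284,210) and side (341,235). I'll triangulate these.

```bash
python3 - <<'E'
from h import *
S=lambda x,y:(200+(x-400)/2.222,140+y/2.267); D=lambda x,y:(260+x/2.222,150+y/2.267)
y=np.array([.304,.953]);x=np.array([.953,-.304]);t0=np.array([.439,-.055])
for n,a,b in(("tip",S(572,123),D(163,187)),("posttop",S(585,156),D(178,190))):
    p,e=tri("scene",a,"side",b); print(n,p.round(4),e.round(4),"along",(p[:2]-t0)@y,"lat",(p[:2]-t0)@x)
s=ctrl.get_state()["eef_pos"];print("tcp along",(s[:2]-t0)@y,"lat",(s[:2]-t0)@x)
E
```

```text
tip [0.4896 0.0895 0.1107] 0.0015 along 0.15311637258351263 lat 0.004243490749798754
posttop [0.4828 0.0521 0.0778] 0.0078 along 0.11542634958508873 lat 0.009208876311618402
tcp along 0.26577822555097247 lat 0.001217510318698202
```

Request:
{"api": "send_rows", "payload": {"steps": [[0,0,0.02,0,-1],[0,0,0.045,0,-1],[0,0,0.045,0,-1],[-0.01,0,0.045,0,-1],[-0.02,0,0.045,0,-1],[-0.026,0,0.036,0,-1],[-0.033,0,0.026,0,-1],[-0.041,0,0.018,0,-1],[-0.049,0,0.01,0,-1],[-0.058,0,0.003,0,-1],[-0.068,0,-0.003,0,-1],[-0.068,0,-0.003,0,-1]], "squeeze": 20}}

```text
time: 13.5
eef_pos: [0.5007, 0.1324, 0.1718]
tcp_rot: [0.808, 0.589, 0.0, 0.001]
contact_force: [0.5, 0.0, -2.0]
opening: 0.299
finger_force: 31.4
```

```bash
python3 - <<'E'
from h import *
to((.475,.0536,.0988),-17.7); s=ctrl.get_state(); print(s["opening"],s["finger_force"],s["wrist_torque"])
b=snap("side","pics/d4.png")[150:300,260:440]; w=snap("scene","pics/s4.png")[140:290,200:380]
cv2.imwrite("pics/c6.png",np.hstack([cv2.resize(b,(400,340),interpolation=cv2.INTER_CUBIC),cv2.resize(w,(400,340),interpolation=cv2.INTER_CUBIC)])[:,:,::-1])
E
```

```text
pos [0.5007 0.1324 0.1718] yang -17.83 shift mm [-82.9  -0.5  73. ] turn -0.131074980082019 F [ 0.5  0.  -2. ] t 13.5
0.2985529255264364 31.41135334968567 [ 0.17817904 -0.11202985  0.01284121]
```

View pics/c6.png

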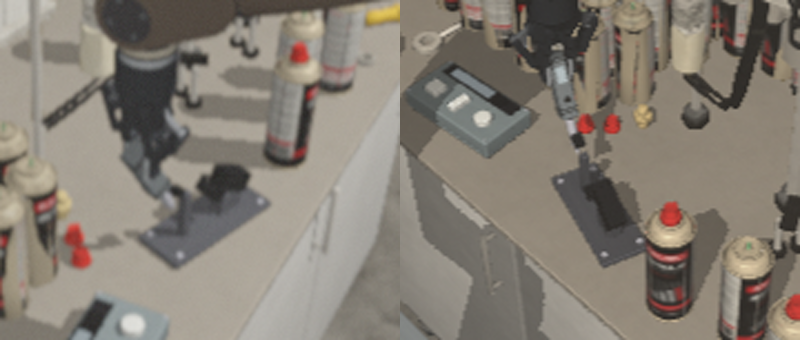

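The side view shows the probe now at about 60°, with its nose at (175,200) against the post's left side. The pivot works, so I'll continue to vertical.

Request:
{"api": "send_rows", "payload": {"steps": [[-0.01,0,-0.005,0,-1],[-0.021,0,-0.01,0,-1],[-0.032,0,-0.013,0,-1],[-0.043,0,-0.016,0,-1],[-0.05,0,-0.017,0,-1],[-0.056,0,-0.018,0,-1],[-0.061,0,-0.018,0,-1],[-0.064,0,-0.018,0,-1],[-0.064,0,-0.018,0,-1]]}}

```text
time: 14.5
eef_pos: [0.4806, 0.0723, 0.1884]
tcp_rot: [0.808, 0.589, -0.0, 0.0]
contact_force: [-0.4, 3.7, -2.7]
opening: 0.302
finger_force: 32.2
```

```bash
python3 - <<'E'
from h import *
to((.475,.0536,.0988),-17.7); s=ctrl.get_state(); print(s["opening"],s["finger_force"],s["wrist_torque"])
b=snap("side","pics/d5.png")[150:300,260:440]; w=snap("scene","pics/s5.png")[140:290,200:380]
cv2.imwrite("pics/c7.png",np.hstack([cv2.resize(b,(400,340),interpolation=cv2.INTER_CUBIC),cv2.resize(w,(400,340),interpolation=cv2.INTER_CUBIC)])[:,:,::-1])
E
```

```text
pos [0.4806 0.0723 0.1884] yang -17.8 shift mm [-19.5   0.4  89.6] turn -0.10286961433001807 F [-0.4  3.7 -2.7] t 14.5
0.30199167248728787 32.23217189311981 [ 0.59829821 -0.00604604  0.0491041 ]
```

View pics/c7.png

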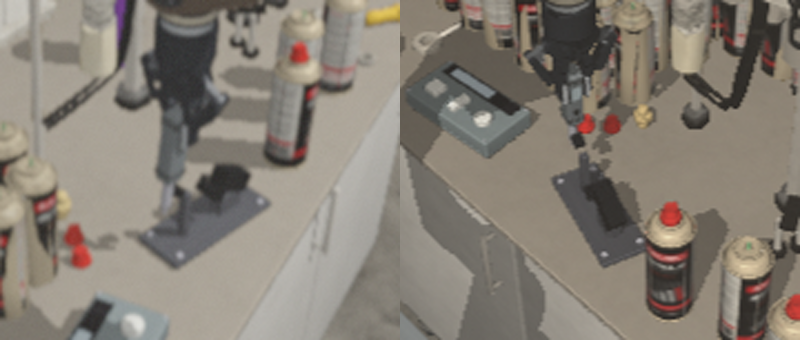

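```bash
python3 - <<'E'
from h import *
s=ctrl.get_state(); p=s["eef_pos"]; y=np.array([.304,.953,0])
for th in(-15,0,8,15):
  d=np.array([*(y[:2]*np.sin(np.radians(th))),-np.cos(np.radians(th))])  # +: tip to left(+yc)
  g=p+[0,0,.011]; o=[]
  for L in(.02,.05,.1,.132):
    q=g+d*L; a=(proj("side",q)-[260,150])*[2.222,2.267]; o.append(a.round(0).tolist())
  print(th,o)
im=cv2.imread("pics/d5.png")
# rows through nose: print gray profile
for r in range(196,246,4): print(r,im[r,322:350].mean(1).astype(int).tolist())
E
```

```text
-15 [[182.0, 138.0], [185.0, 153.0], [189.0, 178.0], [192.0, 194.0]]
0 [[179.0, 140.0], [177.0, 159.0], [175.0, 189.0], [174.0, 208.0]]
8 [[177.0, 141.0], [173.0, 161.0], [168.0, 193.0], [164.0, 213.0]]
15 [[176.0, 141.0], [170.0, 162.0], [161.0, 196.0], [155.0, 217.0]]
196 [62, 68, 85, 101, 125, 142, 154, 161, 152, 126, 83, 56, 51, 56, 64, 69, 80, 88, 84, 64, 53, 51, 55, 61, 65, 67, 63, 62]
200 [159, 158, 158, 158, 158, 159, 159, 159, 161, 153, 129, 98, 91, 97, 99, 102, 104, 104, 105, 97, 69, 57, 53, 60, 63, 64, 59, 56]
204 [160, 160, 161, 161, 161, 162, 160, 162, 160, 152, 117, 86, 77, 75, 77, 83, 87, 93, 89, 82, 75, 67, 57, 52, 50, 54, 49, 51]
208 [162, 161, 162, 160, 162, 159, 161, 160, 161, 152, 126, 100, 89, 90, 90, 90, 86, 86, 83, 94, 118, 121, 90, 63, 52, 53, 70, 110]
212 [162, 161, 160, 161, 160, 160, 159, 161, 158, 139, 111, 92, 88, 94, 91, 94, 93, 93, 88, 99, 118, 116, 84, 56, 58, 64, 82, 106]
216 [162, 162, 160, 161, 161, 161, 162, 161, 153, 124, 96, 87, 90, 91, 94, 97, 102, 96, 89, 94, 107, 117, 117, 115, 117, 118, 117, 118]
220 [160, 160, 161, 161, 160, 162, 161, 159, 1
[... 215 characters left out ...]
2, 161, 161, 161]
228 [160, 161, 159, 161, 161, 162, 161, 153, 129, 104, 90, 81, 76, 79, 90, 96, 99, 102, 113, 131, 151, 158, 163, 161, 161, 162, 157, 132]
232 [162, 161, 162, 160, 160, 162, 161, 161, 161, 161, 153, 135, 123, 129, 137, 130, 97, 74, 90, 115, 137, 150, 158, 161, 158, 135, 96, 56]
236 [159, 159, 160, 159, 161, 161, 162, 163, 161, 155, 140, 129, 135, 148, 147, 129, 95, 74, 60, 57, 68, 84, 97, 102, 113, 118, 117, 107]
240 [159, 158, 159, 160, 159, 159, 161, 160, 158, 144, 130, 131, 138, 146, 140, 126, 118, 112, 95, 73, 71, 78, 89, 88, 84, 79, 79, 78]
244 [161, 161, 160, 160, 160, 155, 144, 126, 118, 117, 118, 123, 127, 119, 107, 99, 91, 80, 75, 68, 72, 82, 87, 88, 91, 93, 96, 93]
```

Request:
{"api": "send_rows", "payload": {"steps": [[0.01,0,0,0,-1],[0.02,0,-0.01,0,-1],[0.02,0,-0.05,0,-1],[0.02,0,-0.09,0,-1],[0.02,0,-0.11,0,-1],[0.02,0,-0.11,0,-1],[0.02,0,-0.11,0,-1],[0.02,0,-0.11,0,-1]]}}

```text
time: 15.4
eef_pos: [0.486, 0.0919, 0.2962]
tcp_rot: [0.808, 0.589, -0.002, -0.001]
contact_force: [-0.5, -0.1, -2.1]
opening: 0.302
finger_force: 32.4
```

```bash
cat > tilt.py <<'E'
from h import *
def planes(n,pts):   # fit image line to mask centre points
    pts=np.array(pts,float); vx,vy,x0,y0=cv2.fitLine(pts.astype(np.float32),cv2.DIST_HUBER,0,.01,.01).ravel()
    return (x0,y0),(vx,vy)
E
python3 - <<'E'
from h import *
to((0,0,0)); s=ctrl.get_state(); p=s["eef_pos"]; print(s["finger_force"],s["wrist_torque"])
im={n:snap(n,f"pics/{n}6.png").astype(int) for n in("scene","side")}
for n in im:
  for L in(.03,.05,.07,.09,.105,.115,.125,.132,.14):
    u,v=proj(n,p+[0,0,.011-L]); r=im[n][int(round(v)),int(u)-14:int(u)+15]
    print(n,L,round(u,1),round(v,1),r.mean(1).astype(int).tolist())
E
```

```text
pos [0.486  0.0919 0.2962] yang -17.77 shift mm [-235.4 -433.7  298. ] turn None F [-0.5 -0.1 -2.1] t 15.4
32.40858256816864 [-0.02139491  0.03714772  0.00932186]
scene 0.03 273.4 155.1 [47, 47, 48, 73, 105, 122, 133, 143, 115, 106, 110, 87, 76, 82, 91, 92, 90, 90, 84, 122, 147, 153, 155, 153, 153, 154, 151, 143, 133]
scene 0.05 273.8 160.1 [80, 65, 86, 90, 98, 118, 128, 136, 112, 77, 80, 93, 96, 94, 73, 48, 53, 79, 84, 97, 97, 87, 82, 72, 102, 128, 132, 131, 125]
scene 0.07 274.1 165.0 [97, 94, 94, 105, 118, 126, 131, 135, 138, 136, 100, 59, 69, 86, 90, 94, 92, 101, 113, 100, 104, 96, 82, 119, 136, 133, 130, 126, 122]
scene 0.09 274.5 169.8 [106, 67, 68, 96, 109, 117, 125, 131, 135, 138, 139, 141, 144, 140, 119, 83, 50, 51, 102, 90, 44, 45, 69, 116, 135, 134, 131, 128, 124]
scene 0.105 274.7 173.4 [89, 90, 89, 91, 96, 106, 115, 122, 127, 132, 132, 137, 141, 138, 115, 92, 67, 49, 101, 126, 93, 57, 72, 115, 136, 134, 131, 129, 125]
scene 0.115 274.9 175.8 [89, 89, 90, 90, 95, 81, 94, 114, 119, 124, 126, 127, 114, 115, 124, 111, 91, 86, 110, 127, 129, 114, 96, 120, 137, 135, 132, 129, 
[... 1277 characters left out ...]
 155, 155, 156, 157, 159]
side 0.115 335.7 211.2 [160, 160, 160, 162, 159, 160, 160, 154, 138, 130, 138, 147, 155, 157, 153, 139, 127, 121, 119, 115, 113, 115, 114, 116, 115, 116, 116, 118, 120]
side 0.125 335.5 214.0 [159, 160, 161, 160, 160, 160, 160, 155, 141, 135, 138, 146, 141, 130, 118, 117, 115, 118, 115, 117, 117, 116, 118, 117, 118, 118, 118, 117, 116]
side 0.132 335.4 216.0 [159, 160, 160, 159, 160, 162, 161, 157, 147, 134, 134, 141, 146, 139, 125, 118, 115, 117, 119, 115, 116, 118, 118, 119, 118, 115, 117, 116, 116]
side 0.14 335.2 218.2 [159, 159, 160, 160, 159, 160, 162, 158, 155, 148, 150, 156, 160, 158, 146, 132, 124, 117, 117, 117, 118, 117, 116, 117, 117, 116, 117, 117, 116]
```

```bash
cat > nose.py <<'E'
from h import *
from scipy.optimize import least_squares
def measure(tag,L0=.084,Lt=.132,bg={"scene":"pics/s0.png","side":"pics/d0.png"},w=12,show=True):
    s=ctrl.get_state(); p=s["eef_pos"]+[0,0,.011]; obs=[]
    for n in("scene","side"):
        im=snap(n,f"pics/{n}_{tag}.png")[:,:,::-1].astype(int); b=cv2.imread(bg[n]).astype(int)
        D=np.abs(im-b).sum(2)
        v0,v1=[proj(n,p-[0,0,L])[1] for L in(L0,Lt-.008)]
        for v in range(int(np.ceil(v0)),int(v1)+1):
            L=L0+(v-v0)/(v1-v0)*(Lt-.008-L0); u=proj(n,p-[0,0,L])[0]; a=int(round(u))-w
            m=(D[v,a:a+2*w+1]>45).astype(np.uint8); k,l,st,c=cv2.connectedComponentsWithStats(m[None])
            st=[(t[0]+a,t[2]) for t in st[1:]]
            if show: print(n,v,round(L,3),round(u,1),st)
            obs.append((n,v,st))
    return p,obs
E
python3 - <<'E'
from nose import *
measure("7")
E
```

```text
scene 169 0.086 274.4 []
scene 170 0.091 274.5 []
scene 171 0.095 274.6 []
scene 172 0.099 274.7 [(np.int32(263), np.int32(1))]
scene 173 0.103 274.7 [(np.int32(263), np.int32(2))]
scene 174 0.108 274.8 [(np.int32(263), np.int32(2))]
scene 175 0.112 274.9 [(np.int32(263), np.int32(2)), (np.int32(273), np.int32(1))]
scene 176 0.116 275.0 [(np.int32(263), np.int32(1)), (np.int32(273), np.int32(1))]
scene 177 0.12 275.0 [(np.int32(263), np.int32(2))]
side 203 0.087 336.2 [(np.int32(329), np.int32(7))]
side 204 0.09 336.2 [(np.int32(330), np.int32(4))]
side 205 0.094 336.1 [(np.int32(330), np.int32(3))]
side 206 0.097 336.0 [(np.int32(330), np.int32(2))]
side 207 0.101 336.0 [(np.int32(329), np.int32(3))]
side 208 0.104 335.9 [(np.int32(329), np.int32(3))]
side 209 0.108 335.8 [(np.int32(329), np.int32(3))]
side 210 0.111 335.8 [(np.int32(329), np.int32(3))]
side 211 0.114 335.7 [(np.int32(329), np.int32(3))]
side 212 0.118 335.6 [(np.int32(329), np.int32(3))]
side 213 0.121 335.6 [(np.int32(329), np.int32(3))]
```

```bash
python3 - <<'E'
from h import *
p=ctrl.get_state()["eef_pos"]
for n in("scene","side"):
  im=cv2.imread(f"pics/{n}_7.png").astype(int); rb=im[:,:,2]-im[:,:,0]
  for L in(.03,.06,.075,.09,.105,.12,.13,.14):
    u,v=proj(n,p+[0,0,.011-L]); a=int(u)-12
    print(n,L,round(u,1),int(round(v)),"from",a,rb[int(round(v)),a:a+25].tolist())
E
```

```text
scene 0.03 273.5 155 from 261 [7, 17, 20, 23, 22, 17, 11, 5, 3, 2, 2, 2, 1, 1, 1, 1, 3, 29, 41, 41, 41, 39, 38, 40, 42]
scene 0.06 274.1 162 from 262 [9, 18, 22, 31, 31, 20, 10, 4, 2, 0, 1, 1, 1, 2, 3, 4, 45, 62, 62, 61, 63, 51, 38, 38, 37]
scene 0.075 274.3 166 from 262 [52, 34, 24, 25, 35, 32, 24, 30, 26, 4, 0, 2, 3, 9, 10, 11, 17, 14, 9, 9, 12, 31, 38, 38, 37]
scene 0.09 274.6 170 from 262 [15, 26, 29, 34, 37, 38, 38, 39, 39, 17, 2, 2, 3, 7, 10, 9, 29, 25, 13, 14, 17, 32, 39, 39, 37]
scene 0.105 274.9 173 from 262 [17, 17, 23, 24, 30, 35, 36, 37, 37, 16, 3, 3, 5, 15, 15, 7, 27, 35, 24, 7, 12, 31, 39, 37, 36]
scene 0.12 275.1 177 from 263 [17, 19, 18, 19, 28, 31, 35, 35, 35, 34, 33, 33, 31, 22, 13, 26, 36, 38, 26, 16, 31, 38, 39, 38, 37]
scene 0.13 275.3 179 from 263 [17, 16, 17, 19, 26, 31, 32, 33, 34, 35, 35, 34, 29, 23, 13, 21, 34, 37, 37, 30, 32, 38, 38, 37, 37]
scene 0.14 275.4 181 from 263 [21, 24, 23, 24, 24, 24, 24, 25, 25, 24, 25, 26, 24, 30, 45, 41, 35, 37, 38, 38, 36, 36, 38, 38, 37]
side 0.03 337.2 186 from 325 [18, 18, 16, 7, -3, -4, -5, -4, -4, -3, -3, -5, -4, -3, -2,
[... 230 characters left out ...]
2, -3, -1, -5, 0, 6, 13, 18, 17, 17, 16, 15, 16, 15, 14]
side 0.09 336.1 204 from 324 [20, 19, 19, 19, 20, 15, 5, -3, -4, -2, 2, 12, 18, 19, 20, 18, 18, 20, 19, 19, 19, 19, 20, 19, 19]
side 0.105 335.8 208 from 323 [18, 20, 19, 20, 20, 18, 11, -1, -4, -5, -1, 6, 15, 19, 18, 20, 18, 19, 18, 18, 19, 18, 19, 19, 18]
side 0.12 335.5 212 from 323 [19, 19, 20, 19, 20, 15, 5, -3, -3, -3, 0, 10, 16, 16, 16, 16, 17, 15, 14, 14, 14, 16, 15, 15, 14]
side 0.13 335.4 215 from 323 [20, 19, 18, 20, 18, 17, 10, 1, -2, 2, 10, 14, 16, 15, 14, 15, 16, 14, 15, 14, 15, 16, 14, 15, 15]
side 0.14 335.2 218 from 323 [18, 18, 19, 19, 19, 19, 17, 10, 11, 15, 19, 18, 19, 15, 17, 16, 16, 15, 15, 15, 14, 16, 15, 14, 16]
```

```bash
python3 - <<'E'
from h import *
p=ctrl.get_state()["eef_pos"]; y=np.array([.304,.953,0]);x=np.array([.953,-.304,0])
im=cv2.imread("pics/scene_7.png").astype(int); rb=im[:,:,2]-im[:,:,0]
for v in range(168,180): print(v,rb[v,266:284].tolist(), im[v,270:279].mean(1).astype(int).tolist())
for a in((274.3,175),(274.3,177),(274.3,173)):
  t,e=tri("scene",a,"side",(330.7,218)); d=t-p; print(t.round(4),e.round(4),"yc",d@y,"xc",d@x,"dz",d[2])
E
```

```text
168 [37, 37, 32, 34, 40, 18, 2, 2, 3, 10, 15, 15, 21, 18, 9, 8, 12, 30] [138, 139, 141, 139, 120, 87, 57, 52, 73]
169 [40, 38, 38, 38, 39, 19, 2, 3, 2, 6, 10, 14, 26, 26, 17, 12, 14, 31] [138, 140, 144, 140, 121, 82, 47, 50, 86]
170 [37, 38, 38, 39, 39, 17, 2, 2, 3, 7, 10, 9, 29, 25, 13, 14, 17, 32] [139, 140, 144, 140, 119, 84, 51, 51, 102]
171 [34, 36, 38, 39, 39, 18, 2, 2, 2, 9, 12, 11, 28, 26, 9, 8, 12, 30] [136, 139, 143, 139, 119, 89, 60, 53, 104]
172 [32, 35, 37, 37, 39, 18, 3, 3, 2, 10, 12, 8, 28, 28, 14, 6, 12, 31] [135, 138, 143, 138, 118, 91, 62, 47, 102]
173 [30, 35, 36, 37, 37, 16, 3, 3, 5, 15, 15, 7, 27, 35, 24, 7, 12, 31] [131, 137, 142, 139, 117, 94, 67, 49, 101]
174 [25, 34, 34, 36, 38, 36, 17, 3, 17, 26, 18, 6, 27, 35, 25, 11, 14, 31] [130, 131, 131, 122, 113, 100, 72, 52, 103]
175 [23, 33, 34, 35, 37, 37, 18, 2, 23, 31, 20, 10, 27, 36, 29, 18, 25, 36] [128, 129, 127, 115, 118, 111, 86, 68, 105]
176 [24, 31, 33, 34, 35, 35, 22, 10, 25, 32, 20, 9, 26, 36, 37, 23, 17, 34] [126, 127, 119, 105, 114, 111, 91, 85, 111]
177 [19, 28, 31, 35, 35, 35, 34, 33, 33, 31, 22, 13, 26, 36, 38, 26, 16, 31] [124, 125, 125, 123, 123, 109, 100, 93, 112]
178 [22, 28, 32, 34, 35, 35, 35, 35, 34, 31, 22, 12, 25, 36, 37, 29, 19, 29] [121, 123, 125, 124, 123, 108, 92, 86, 111]
179 [19, 26, 31, 32, 33, 34, 35, 35, 34, 29, 23, 13, 21, 34, 37, 37, 30, 32] [120, 120, 124, 124, 122, 107, 87, 71, 98]
[0.4941 0.1077 0.1778] 0.0047 yc 0.017646158170427167 xc 0.0025395760034065966 dz -0.11889159342207478
[0.4935 0.105  0.1738] 0.0002 yc 0.014808017757412422 xc 0.0028131547714526275 dz -0.12288710246938511
[0.4947 0.1105 0.1818] 0.0096 yc 0.02047220208930238 xc 0.0022611234092068644 dz -0.11488937986392728
```

```bash
python3 - <<'E'
from h import *
for a in((376,250),(404,257),(408,286),(390,230),(442,262)): print(a,onz("scene",*a,0).round(3))
to((.448,-.3026,.36),-17.8)
E
```

```text
(376, 250) [ 0.617 -0.239  0.   ]
(404, 257) [ 0.659 -0.321  0.   ]
(408, 286) [ 0.579 -0.401  0.   ]
(390, 230) [ 0.717 -0.215  0.   ]
(442, 262) [ 0.729 -0.419  0.   ]
pos [0.4863 0.0917 0.2967] yang -17.8 shift mm [-387.2   83.9  -63.1] turn 0.0032396414523816475 F [-0.3 -0.  -1.1] t 15.6
```

Tip triangulates 15 mm left of the TCP and 123 mm below it, so the lean is about 0.06–0.11 rad, within the 0.2 limit. I'll aim by the measured tip rather than the TCP: rise above the caps, then cross.

Request:
{"api": "send_rows", "payload": {"steps": [[0,0,-0.03,0,-1],[0,0,-0.063,0,-1],[0,0,-0.075,0,-1],[0,0,-0.075,0,-1],[-0.015,0.003,-0.075,0,-1],[-0.04,0.009,-0.075,0,-1],[-0.068,0.015,-0.075,0,-1],[-0.096,0.021,-0.075,0,-1],[-0.124,0.027,-0.075,0,-1],[-0.15,0.0325,-0.075,0,-1],[-0.165,0.036,-0.075,0,-1],[-0.17,0.037,-0.075,0,-1]], "squeeze": 50}}

```text
time: 16.8
eef_pos: [0.4693, -0.0826, 0.3706]
tcp_rot: [0.809, 0.588, -0.001, -0.002]
contact_force: [0.2, -0.0, -2.1]
opening: 0.298
finger_force: 53.0
```

```bash
python3 - <<'E'
from h import *
to((.448,-.3026,.37),-17.8)
s=ctrl.get_state(); print(s["opening"],s["finger_force"])
E
```

```text
pos [ 0.4693 -0.0826  0.3706] yang -17.93 shift mm [-215.9   47.4    0.4] turn -0.12833321305552658 F [ 0.2 -0.  -2.1] t 16.8
0.29771835407258757 53.03678870201111
```

Request:
{"api": "send_rows", "payload": {"steps": [[-0.015,0.003,0,0,-1],[-0.04,0.009,0,0,-1],[-0.068,0.015,0,0,-1],[-0.096,0.021,0,0,-1],[-0.124,0.027,0,0,-1],[-0.15,0.033,0,0,-1],[-0.178,0.039,0,0,-1],[-0.2,0.044,0,0,-1],[-0.212,0.046,0,0,-1],[-0.216,0.047,0,0,-1],[-0.216,0.047,0,0,-1],[-0.216,0.047,0,0,-1]]}}

```text
time: 18.0
eef_pos: [0.4491, -0.3005, 0.3732]
tcp_rot: [0.808, 0.59, 0.0, -0.0]
contact_force: [0.1, 0.4, -1.1]
opening: 0.297
finger_force: 53.0
```

```bash
python3 - <<'E'
from h import *
to((.448,-.3026,.337),-17.8)
p=ctrl.get_state()["eef_pos"]; tip=p+[.0075,.0131,-.124]
for n in("scene","side"):
  im=snap(n,f"pics/{n}_9.png")[:,:,::-1].astype(int); rb=im[:,:,2]-im[:,:,0]; g=im.mean(2).astype(int)
  u,v=proj(n,tip); print(n,"tip pred",u,v,"valve pred",proj(n,np.array([.4555,-.2895,.185])))
  for r in range(int(v)-26,int(v)+22,2): print(r,int(u)-12,rb[r,int(u)-12:int(u)+13].tolist(),g[r,int(u)-5:int(u)+6].tolist())
E
```

```text
pos [ 0.4491 -0.3005  0.3732] yang -17.74 shift mm [-2.4 -0.4 36.2] turn 0.06252663041792061 F [ 0.1  0.4 -1.1] t 18.0
scene tip pred 358.0111995417071 232.18143061111707 valve pred [357.01060342 248.24853597]
206 346 [25, 25, 24, 24, 24, 25, 25, 19, 8, 4, 2, 2, 3, 3, 3, 2, -5, -7, -7, -7, -7, 0, 13, 15, 18] [114, 72, 51, 55, 64, 112, 146, 127, 91, 129, 148]
208 346 [24, 25, 25, 24, 25, 25, 25, 17, 5, 2, 2, 2, 3, 4, 3, 0, -3, -3, -3, 0, 1, 11, 22, 24, 24] [115, 88, 75, 61, 75, 117, 146, 120, 100, 118, 121]
210 346 [25, 25, 25, 24, 24, 24, 24, 14, 2, 2, 1, 2, 3, 2, 0, 1, 1, 1, 0, 2, 2, 16, 24, 25, 25] [112, 86, 84, 87, 101, 106, 97, 97, 97, 96, 96]
212 346 [25, 24, 25, 25, 26, 25, 18, 5, 3, 1, 2, 0, 1, 0, 0, 1, 1, 1, 1, 2, 5, 19, 25, 24, 24] [67, 81, 85, 86, 87, 92, 100, 100, 98, 97, 96]
214 346 [23, 24, 24, 25, 25, 26, 20, 7, 3, 2, 1, 1, 1, 1, 0, 2, 6, 7, 4, 2, 12, 22, 25, 24, 25] [92, 83, 85, 86, 87, 95, 100, 99, 82, 59, 51]
216 346 [25, 24, 24, 25, 25, 25, 24, 18, 9, 4, 2, 1, 1, 0, 1, 0, 0, 2, 2, 4, 7, 21, 24, 25, 25] [120, 84, 61, 77, 87, 97, 100, 98, 96, 93, 92]
218 346 [23, 24, 
[... 6046 characters left out ...]
4, 165, 165, 164, 164, 165, 164, 166, 160]
150 388 [7, 14, 19, 19, 20, 18, 19, 20, 19, 19, 19, 19, 18, 19, 19, 19, 21, 20, 21, 26, 25, 26, 29, 30, 31] [165, 164, 164, 164, 165, 165, 165, 165, 166, 164, 156]
152 388 [14, 19, 19, 18, 19, 18, 19, 20, 20, 19, 20, 20, 18, 20, 19, 18, 19, 19, 15, 19, 24, 26, 28, 29, 31] [164, 164, 165, 165, 165, 167, 165, 167, 166, 162, 139]
154 388 [19, 19, 19, 20, 25, 28, 28, 27, 23, 21, 22, 23, 20, 17, 16, 15, 18, 18, 15, 10, 13, 20, 21, 22, 24] [163, 155, 154, 154, 151, 149, 155, 167, 176, 166, 129]
156 388 [20, 20, 22, 29, 31, 34, 35, 30, 23, 24, 30, 32, 28, 22, 18, 15, 15, 17, 14, 8, 11, 14, 19, 20, 20] [169, 157, 156, 160, 156, 149, 157, 176, 178, 159, 114]
```

```bash
python3 - <<'E'
from h import *
p=ctrl.get_state()["eef_pos"]
def plane(n,pts):
    pts=np.array(pts); c=np.polyfit(pts[:,1],pts[:,0],1); v=pts[:,1].min(),pts[:,1].max()
    (o,a),(_,b)=[ray(n,np.polyval(c,r),r) for r in v]; m=np.cross(a,b); return o,m/np.linalg.norm(m)
o1,m1=plane("scene",[(357.8,222),(357.55,224),(357.2,226),(357.1,228),(356.9,230)])
o2,m2=plane("side",[(403.2,122),(402.8,124),(402.5,126),(402.1,128),(401.6,130),(401.2,132),(400.8,134)])
d=np.cross(m1,m2); d/=np.linalg.norm(d)*np.sign(d[2]); print("axis",d.round(3),"tilt",np.arccos(d[2]))
t,e=tri("scene",(356.9,230.7),"side",(400.5,136)); print("tip",t.round(4),e.round(4),"minus tcp",(t-p).round(4))
for n,c in(("scene",(357,248)),("side",(398,153))):
  im=cv2.imread("pics/s0.png" if n=="scene" else "pics/d0.png").astype(int)
  G=im[:,:,1]-np.maximum(im[:,:,2],im[:,:,0]); ys,xs=np.nonzero(G[c[1]-12:c[1]+13,c[0]-14:c[0]+15]>4)
  print(n,sorted(set(zip((xs+c[0]-14).tolist(),(ys+c[1]-12).tolist()))))
E
```

```text
axis [-0.032 -0.051  0.998] tilt 0.06010725638829838
tip [ 0.4557 -0.2842  0.2539] 0.0009 minus tcp [ 0.0065  0.0163 -0.1196]
scene [(356, 247), (356, 248), (356, 249), (357, 247), (357, 248), (357, 249)]
side [(397, 155)]
```

```bash
python3 - <<'E'
from h import *
v,e=tri("scene",(356.5,248),"side",(397,154.8)); print(v.round(4),e.round(4),onz("scene",356.5,248,.185).round(4),onz("side",397,154.8,.185).round(4))
p=ctrl.get_state()["eef_pos"]; off=np.array([.0065,.0163,-.1210]); to(np.array([.4555,-.2875,.212])-off)
E
```

```text
[ 0.4583 -0.2859  0.1816] 0.0016 [ 0.4551 -0.2879  0.185 ] [ 0.4575 -0.2813  0.185 ]
pos [ 0.4492 -0.3005  0.3735] yang -17.72 shift mm [-3.2  0.8 40.5] turn None F [-0.2 -0.  -1.9] t 18.1
```

The tip is within about 3 mm of the stem sideways and about 72 mm above it. Lowering 45 mm leaves about 27 mm.

Request:
{"api": "send_rows", "payload": {"steps": [[0,0.002,0.01,0,-1],[0,0.002,0.022,0,-1],[0,0.002,0.034,0,-1],[0,0.002,0.042,0,-1],[0,0.002,0.045,0,-1],[0,0.002,0.045,0,-1],[0,0.002,0.045,0,-1],[0,0.002,0.045,0,-1],[0,0.002,0.045,0,-1],[0,0.002,0.045,0,-1]]}}

```text
time: 19.1
eef_pos: [0.4509, -0.3022, 0.3288]
tcp_rot: [0.808, 0.589, 0.0, 0.0]
contact_force: [0.3, 0.1, -1.3]
opening: 0.295
finger_force: 53.0
```

```bash
python3 - <<'E'
from h import *
to((.448,-.3026,.33)); s=ctrl.get_state(); print(s["finger_force"],abs(s["dq"]).max())
p=s["eef_pos"]; tip=p+[.0065,.0163,-.120]; print("tip est",tip.round(4))
for n in("scene","side"):
  im=snap(n,f"pics/{n}_10.png")[:,:,::-1].astype(int); rb=im[:,:,2]-im[:,:,0]
  u,v=proj(n,tip); print(n,"tip pred",u,v)
  for r in range(int(v)-7,int(v)+7,2): print(r,int(u)-9,rb[r,int(u)-9:int(u)+10].tolist())
E
```

```text
pos [ 0.4509 -0.3022  0.3288] yang -17.8 shift mm [-1.3 -2.6 -1.2] turn None F [ 0.3  0.1 -1.3] t 19.1
53.03628444671631 0.004267799733614989
tip est [ 0.4574 -0.2859  0.2088]
scene tip pred 356.97269330112005 241.57411020290164
234 347 [25, 26, 24, 25, 25, 25, 25, 25, 17, 5, 2, 2, 2, 8, 20, 25, 25, 25, 24]
236 347 [25, 26, 24, 25, 25, 25, 25, 26, 14, 4, 3, 3, 3, 11, 23, 25, 26, 25, 25]
238 347 [23, 24, 25, 26, 25, 25, 25, 24, 12, 3, 2, 3, 6, 18, 24, 25, 25, 24, 24]
240 347 [21, 25, 25, 25, 26, 25, 25, 25, 20, 7, 2, 11, 21, 24, 25, 26, 24, 26, 26]
242 347 [22, 25, 25, 24, 24, 24, 24, 25, 25, 21, 23, 24, 25, 25, 25, 25, 25, 25, 26]
244 347 [25, 25, 25, 24, 26, 34, 33, 34, 40, 43, 39, 35, 32, 28, 25, 25, 25, 25, 25]
246 347 [26, 34, 36, 33, 39, 44, 44, 46, 47, 42, 42, 47, 47, 47, 40, 30, 27, 24, 18]
side tip pred 398.49071392697493 147.92786718623114
140 389 [9, 9, 7, 7, 6, 7, 9, 10, 9, 3, -4, -4, 0, 8, 16, 20, 19, 20, 19]
142 389 [7, 6, 6, 5, 6, 8, 14, 18, 11, 3, -4, -3, 2, 13, 19, 19, 19, 19, 20]
144 389 [5, 5, 7, 6, 9, 12, 17, 18, 14, 4, -2, 1, 8, 15, 20, 21, 20, 20, 18]
146 389 [8, 12, 16, 19, 21, 20, 20, 19, 15, 6, 5, 11, 16, 19, 19, 19, 20, 21, 21]
148 389 [18, 20, 18, 20, 17, 18, 19, 19, 17, 14, 13, 17, 18, 19, 20, 19, 20, 22, 24]
150 389 [16, 19, 19, 18, 20, 18, 19, 18, 20, 19, 20, 20, 20, 19, 18, 20, 20, 21, 23]
152 389 [19, 19, 19, 19, 18, 19, 20, 21, 19, 19, 19, 18, 19, 18, 19, 19, 20, 17, 20]
```

The tip is at scene (357,241) and side (399,147), directly above the stem at (356.5,248) and (397,155). The gap is about 25–27 mm, the arm is still and the grip is firm, so I'll hand in.

```bash
python3 -c "
from plant import ctrl; print(ctrl.sign_off())"
```

```text
the job is handed in; nothing more can be done
None
```

I pressed the keys round, square, then bar, drew out the probe, and handed in with it held still about 26 mm above the bare valve stem, leaning about 0.06 rad and touching no can; the hand-in returned no verdict.

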